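# Close up the row on the prep bench

### The arm

A 6-joint arm with a two-finger parallel gripper is mounted at the origin on the work surface. World frame = base frame: x ahead of the robot, y to its left, z up, the work surface at z = 0. Lengths are in m, angles in rad, forces in N, time in s.
With the tool pointing down it reaches from about 0.35 to 0.975 m from the base axis. Payload 4.9 kg.
Tool frame: the origin (TCP) lies at the very end of the fingers, on their centre line; the grasp point (between the pads) lies 19 mm behind it (manip.hold_point_z is the distance from the TCP to the grasp point, in m); z points along the fingers, y is the direction in which the jaws open and shut (so a half turn about z gives the same grasp; the last joint's range is limited). The gripper opens to 85 mm and grips with 20 to 120 N. Pads are 22 mm wide; open, the fingers measure 114 mm over their backs; the gripper's body (76 mm by 85 mm) begins 54 mm behind the grasp point. The pads swing forward as they close: fully open they stand 13 mm farther back than shut.
Start: joints at [1.055, 0.053, 1.613, -0, 1.476, -0.119], TCP at [0.242, 0.576, 0.231] pointing down, gripper open.
Joint ranges: [-3.01, 3.01], [-1.01, 2.22], [0.06, 2.58], [-1.02, 4.17], [0.09, 2.62], [-3.14, 3.14]. Speed limits (rad/s): [2.57, 2.57, 3.14, 3.14, 3.14, 3.14].

### API

Orientations are given as a unit quaternion [w, x, y, z].
In Python, from plant import monitor, grab_frame, camera_params, ticket, manip gives the robot as it stands.
- The arm moves only by the tool play_rows, never from a script. Its argument "commands" is a list of rows, each an object of numbers: "dx", "dy", "dz": the shift along the tool's x, y, z in cm; "rx", "ry", "rz": the turn, a rotation vector about the tool's x, y, z in rad; "claw": the closure, from 0 (fully open) to 1 (shut). In form: [{"dx": .., "dy": .., "dz": .., "rx": .., "ry": .., "rz": .., "claw": ..}, ...]. A call has 1 to 5 rows; each row is the pose to reach, as a shift and turn from the pose measured when the call began, along the tool's axes at that moment; what a row does not reach only later rows make up. A row lasts 1/10 s, in which the tool goes at most 50 mm and 8.59 degrees, less where a joint would pass 70% of its speed; a pose out of reach is approached as far as the arm can. A call with a gripper value outside its range is refused whole. The fingers move at their own pace and stop on an object; the grip force is fixed at half the most. Time passes only in rows, so rows that repeat a pose let the fingers close. It gives the time, the measured TCP pose, the force and the opening at its end, in the units of the state.
- monitor.state(): the state, without advancing time (a new reading comes with each control period).
- grab_frame(name): name is "scene" or "top" or "wrist"; returns the picture (400x640x3 uint8, blue, green, red); there is no depth.
- camera_params(name): a dict with "fx", "fy", "cx", "cy" (pixels), "k1" (the pictures are not rectified: a ray, as slopes to the right and down, at radius r is drawn at 1 + k1 r^2 times it, then the intrinsics apply), "rvec" (rotation vector, rad) and "tvec" (3), from world to camera coordinates, as OpenCV has them; the wrist camera has in their place "tool_from_camera" (4x4, takes a point from camera to tool coordinates, whose origin is the TCP and whose axes are the flange's). Camera axes: x right, y down, z forward; pixel columns grow to the right and rows downward; lengths in m; the calibration is good to about 2 mm. A picture is of the moment at which its call begins: read the wrist's pose just before it. camera_params takes no time and is no camera call.
- ticket.job_done(): hands the job in, once; it reports no verdict.
The state is a dict: "time": time; "joint_pos": joint angles; "joint_vel": joint speeds; "joint_efforts": joint torques, N m; "tool_pos": TCP position; "tool_rot": TCP orientation; "contact_force": force on the tool from outside, world axes, zero at the start; "ft_torque": the same for the moment, N m; "gripper_width": opening from 0.0 (shut) to 1.0 (fully open).
Only numpy, scipy, OpenCV 4.12 (cv2) and the standard library are available. Lean on these libraries where they do the work, as an engineer would, in place of code of your own. Each camera call takes 0.05 s, during which the arm holds its last target.

### The job

Push the lidded steel pan along the bench into the corner of the white guide, so that it sits flush against both the long strip and the short strip. Then push the flat tin up against the long strip and along to the pan, so that it touches both. Only push things: do not lift or tip the pan or the tin, and leave everything else where it stands.

Things in the scene. Friction and masses are not known exactly. Their poses are not given: they have to be found in the camera images.
- guide: Fixed white plastic L-shaped guide: strips 12 mm thick, 30 mm high. Origin: the inner corner, at bench level. The long strip runs 500 mm along its -y axis, inner face at x = 0; the short strip 112 mm along its -x axis, inner face at y = 0. Pan and tin belong in the quarter x < 0, y < 0, the robot's side. Place and yaw vary; +x points roughly away from the robot.
- pan: Loose closed straight-sided stainless steel pan, lid fixed: 90 mm along its x, 150 mm along its y, 50 mm high; a black lid handle (60 mm long along y, mid-lid) reaches 66 mm high; about 0.5 kg. Origin: centre of its underside. It starts out from the guide, within 0.3 rad of square to it; home, its centre lies 45 mm from the long strip's inner face and 75 mm from the short one's, axes parallel.
- flat_tin: Loose flat round steel tin with a green band: diameter 85 mm, height 45 mm, about 0.3 kg, standing upright. Origin: centre of its underside, on the bench. It starts nearer the robot than the long strip and farther along -y of the guide than the pan. It may stand in either of two places, the tall tin in the other.
- tall_tin: Bystander: loose round steel tin with a green band, diameter 75 mm, height 110 mm. Origin: centre of underside. It stands at about the same distance from the long strip as the flat tin, on the pan's side of it or beyond it, about 130 mm between centres; at the start at least 105 mm are free between it and the long strip.
- pepper: Bystander: loose green pepper, about 80 mm across, 86 mm high with its stem, on the robot's side of the pan and tins. Origin: centre of underside.
- shaker: Bystander: loose glass shaker, diameter 44 mm, height 90 mm, beyond the long strip. Origin: centre of underside.
- pepper2: Bystander: loose yellow pepper, about 80 mm across, 86 mm high, off to the left. Origin: centre of underside.
- bowl: Bystander: loose steel bowl, diameter 220 mm, height 80 mm, far left. Origin: centre of underside.
- foil_box: Bystander: loose blue carton, 340 x 55 x 55 mm, long along its x, far right. Origin: centre of underside.
- spoon: Bystander: loose steel spoon lying on the right of the bench. 160 mm long along its x; origin near its middle, at bench level.
Not all that is in view belongs to the job. What is shaped like the pan but red is not meant.

How it is judged:
On the way, in this order (a step that is already met when the one before it is completed fails the run):
1. the pan sits home in the corner of the guide, flush with both strips (x of pan in the frame of guide between -0.051 and -0.04 m and y of pan in the frame of guide between -0.081 and -0.07 m and angle between the x axis of pan and the x axis of guide, either way round below 0.07 rad and height (world z) of pan below 0.005 m), for 0.2 s.
2. the flat tin touches the long strip and the pan (x of flat_tin in the frame of guide between -0.0485 and -0.037 m and y of flat_tin in the frame of pan between -0.1235 and -0.112 m and height (world z) of flat_tin below 0.005 m), for 0.2 s.
At the end, for the whole second after the job is handed in: The pan's centre is within 6 mm of touching position from both strips of the guide and the pan is square to the guide within 0.07 rad; the flat tin is within 6 mm of touching the long strip and within 6 mm of touching the pan's end; both stand on the bench at rest (below 10 mm/s) (all of step 1 and all of step 2 and linear speed of each of pan, flat_tin below 0.01 m/s).
It fails at once if the pan or the flat tin is lifted (over 10 mm) (height (world z) of any of pan, flat_tin above 0.01 m).
It fails at once if the pan or the flat tin is tipped (over 0.2 rad) (angle between any of pan, flat_tin's own z axis and vertical above 0.2 rad).
It fails at once if another thing on the bench is disturbed (moved over 20 mm) (distance of any of tall_tin, pepper, shaker, pepper2, bowl, foil_box, spoon from where it was at the start of the episode above 0.02 m).
It also fails if it takes over 69 s, if anything falls off the work surface, if the arm or the gripper's body presses on something with over 40 N, if the wrist force passes 120 N, or if a joint passes its speed limit or range.

## Working session

There is one attempt and no reset: what is moved stays moved. The work goes in short steps, Python scripts to look and compute and a tool call to move; the robot and the scene stay as the last step left them, time stands still between calls to the robot, and variables do not carry over. Pictures are saved under pics/ and viewed, and the job is handed in when it is done.

Besides the shell and the picture viewer there is one more tool, called after ">>>" as a command line: name --argument value ..., lists and objects as JSON in quotes. play_rows: Moves the arm, as the interface text tells. Its arguments: {"type":"object","properties":{"commands":{"type":"array"}},"required":["commands"]}

```bash
mkdir -p pics; ls
python3 - <<'E'
from plant import monitor, grab_frame, camera_params, ticket, manip
import cv2
print(monitor.state())
for n in ("scene","top"):
    cv2.imwrite(f"pics/{n}0.png",grab_frame(n)); print(n,camera_params(n))
print(camera_params("wrist"), manip.hold_point_z)
E
```

```text
pics
{'time': 0.0, 'joint_pos': array([ 1.05499818e+00,  5.33385911e-02,  1.61429173e+00,  1.92351350e-06,
        1.47598780e+00, -1.18974570e-01]), 'joint_vel': array([-0.00038115,  0.00093117, -0.00112142, -0.00037535, -0.00036262,
        0.00117118]), 'joint_efforts': array([ 2.52381113e-03, -3.93672538e+01, -3.70187545e+01,  1.09624502e-04,
        6.94248243e-03,  2.72860561e-06]), 'tool_pos': array([0.24123392, 0.57589798, 0.23007569]), 'tool_rot': array([-3.16969107e-04,  1.97112517e-01,  9.80380350e-01, -9.61856498e-04]), 'contact_force': array([ 0.19773374, -0.13704583, -0.08779908]), 'ft_torque': array([ 0.02686803, -0.00573828, -0.02460124]), 'gripper_width': 0.9972154337575504}
scene {'fx': 373.98161182402646, 'fy': 373.98161182402646, 'cx': 312.90977218988377, 'cy': 193.10907999880843, 'k1': -0.06928677486693478, 'rvec': array([ 2.03719839,  0.78525092, -0.40559413]), 'tvec': array([-0.39609424, -0.17462534,  1.44176584])}
top {'fx': 379.5459170169417, 'fy': 379.5459170169417, 'cx': 322.34813354718824, 'cy': 200.2302273323789, 'k1': -0.053757321500294115, 'rvec': array([ 2.15509679, -2.02327292,  0.23574066]), 'tvec': array([-0.04778002,  0.57144594,  0.95977026])}
{'fx': 324.5888726330906, 'fy': 324.5888726330906, 'cx': 317.5757241950841, 'cy': 203.59117481297955, 'k1': -0.036976770286883356, 'tool_from_camera': array([[ 8.64547398e-04, -9.58254916e-01, -2.85913917e-01,
         7.19491384e-02],
       [ 9.99999625e-01,  8.41202547e-04,  2.04469226e-04,
        -1.05856770e-04],
       [ 4.45778743e-05, -2.85913987e-01,  9.58255284e-01,
        -1.41734885e-01],
       [ 0.00000000e+00,  0.00000000e+00,  0.00000000e+00,
         1.00000000e+00]])} 0.0187
```

View pics/scene0.png

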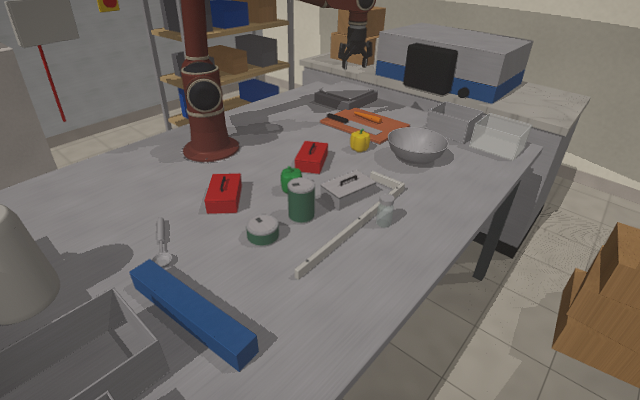

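View pics/top0.png

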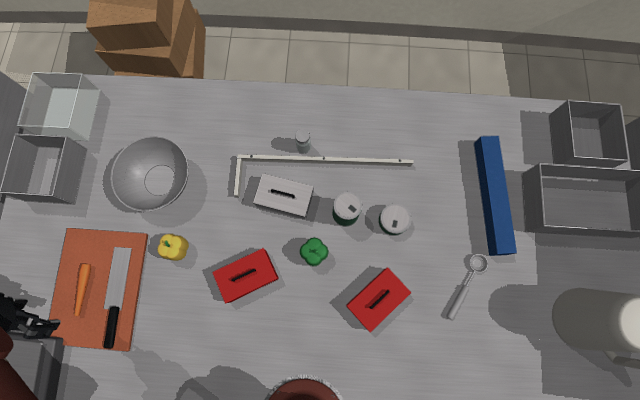

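Run:
```python
import cv2
im=cv2.imread("pics/top0.png")
c=im[130:270,220:430]
cv2.imwrite("pics/crop0.png",cv2.resize(c,None,fx=3.8,fy=3.8,interpolation=cv2.INTER_CUBIC))
```

```text
(no output)
```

View pics/crop0.png

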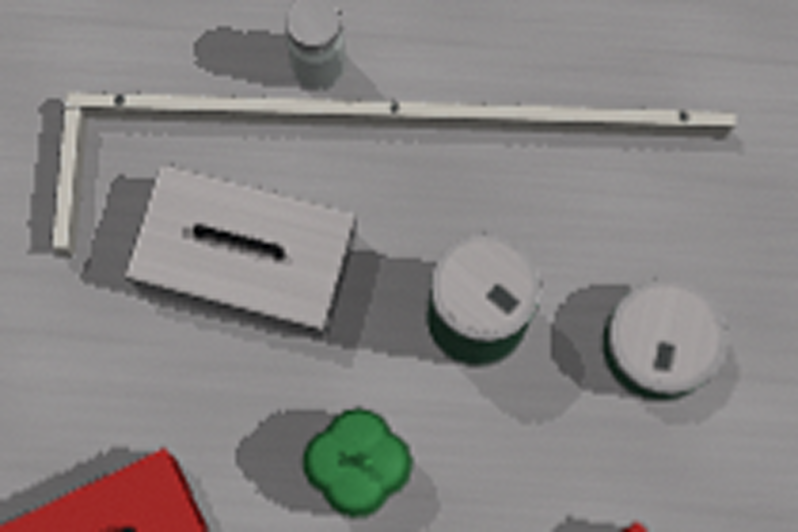

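```bash
cat > h.py <<'E'
import numpy as np, cv2
from plant import monitor, grab_frame, camera_params, ticket, manip
from scipy.spatial.transform import Rotation as R
def ray2w(n,px,z):
    c=camera_params(n); K=np.array([[c['fx'],0,c['cx']],[0,c['fy'],c['cy']],[0,0,1]])
    u=cv2.undistortPoints(np.array([[px]],float),K,np.array([c['k1'],0,0,0,0.]))[0,0]
    Rm=cv2.Rodrigues(c['rvec'])[0]; d=Rm.T@np.array([u[0],u[1],1]); o=-Rm.T@c['tvec']
    return o+d*(z-o[2])/d[2]
def crop(x,y,u0=220,v0=130,s=3.8): return (u0+(x+.5)/s-.5, v0+(y+.5)/s-.5)
E
python3 - <<'E'
from h import *
np.set_printoptions(precision=4,suppress=True)
P={}
for k,x,y,z in [("go",67,94,.03),("goR",737,114,.03),("gi",80,107,.03),("giR",735,127,.03),("siB",70,247,.03),
 ("p1",163,168,.05),("p2",355,213,.05),("p3",323,331,.05),("p4",128,278,.05),("flat",666,337,.045),("fl_l",609,337,.045),("fl_r",723,337,.045),("tall",486,286,.11),("pep",357,460,.08),("shk",315,20,.09)]:
    P[k]=ray2w("top",crop(x,y),z)[:2]; print(k,P[k])
n=np.linalg.norm
print("long outer",n(P['go']-P['goR']),"inner",n(P['gi']-P['giR']),"short",n(P['gi']-P['siB']))
print("pan",n(P['p1']-P['p2']),n(P['p2']-P['p3']),n(P['p3']-P['p4']),n(P['p4']-P['p1']))
d=P['gi']-P['giR']; print("guide yaw",np.arctan2(-d[0],d[1]))
d=P['go']-P['goR']; print("guide yaw out",np.arctan2(-d[0],d[1]))
d=P['p1']-P['p2']+P['p4']-P['p3']; print("pan yaw",np.arctan2(-d[0],d[1]),"ctr",sum(P[k] for k in('p1','p2','p3','p4'))/4)
E
```

```text
go [0.704  0.2449]
goR [ 0.7195 -0.2666]
gi [0.6941 0.2337]
giR [ 0.709  -0.2651]
siB [0.5839 0.2284]
p1 [0.6433 0.1614]
p2 [0.6176 0.0172]
p3 [0.5284 0.034 ]
p4 [0.5585 0.1784]
flat [ 0.5404 -0.213 ]
fl_l [ 0.5378 -0.1718]
fl_r [ 0.5429 -0.2542]
tall [ 0.5549 -0.0783]
pep [0.4346 0.0022]
shk [0.7503 0.0545]
long outer 0.51175937759121 inner 0.49903691860649985 short 0.11039917938302504
pan 0.14646751385077605 0.09079664972463795 0.147470847653407 0.08648514255164048
guide yaw 0.029787986282701226
guide yaw out 0.03034590252705813
pan yaw -0.19111975926963423 ctr [0.587  0.0977]
```

```bash
cat >> h.py <<'E'
G0=np.array([.694,.234]); GY=.03
gx=np.array([np.cos(GY),np.sin(GY)]); gy=np.array([-np.sin(GY),np.cos(GY)])
def g2w(x,y): return G0+x*gx+y*gy
def w2g(p): d=np.asarray(p)[:2]-G0; return np.array([d@gx,d@gy])
def go(xy,z,yaw):
    """yaw: world angle of tool y axis; prints row deltas (cm, rotvec)"""
    s=monitor.state(); q=s['tool_rot']; Rm=R.from_quat([q[1],q[2],q[3],q[0]])
    p=np.array([xy[0],xy[1],z]); d=Rm.inv().apply(p-s['tool_pos'])*100
    y=np.array([np.cos(yaw),np.sin(yaw),0]); zz=np.array([0,0,-1.]); T=R.from_matrix(np.c_[np.cross(y,zz),y,zz])
    rv=(Rm.inv()*T).as_rotvec()
    print("t",round(s['time'],2),"tcp",s['tool_pos'].round(4),"guide",w2g(s['tool_pos']).round(4),"F",s['contact_force'].round(1),"w",round(s['gripper_width'],2))
    print("d cm",d.round(2),"rv",rv.round(3), "toolx",Rm.as_matrix()[:,0].round(3))
E
python3 -c "
from h import *
go((.495,.10),.23,np.pi/2+GY)"
```

```text
t 0.1 tcp [0.2413 0.576  0.2302] guide [-0.4423  0.3554] F [-0.2  0.3  0.7] w 1.0
d cm [-41.8  -34.09   0.07] rv [-0.002 -0.001 -0.427] toolx [-0.922  0.386  0.   ]
```

>>> play_rows --commands '[{"dx":-8,"dy":-6.5,"rz":-0.08,"claw":0},{"dx":-12,"dy":-10,"rz":-0.15,"claw":0},{"dx":-16,"dy":-13,"rz":-0.22,"claw":0},{"dx":-20,"dy":-16,"rz":-0.3,"claw":0},{"dx":-20,"dy":-16,"rz":-0.3,"claw":0}]'

```text
invalid input
```

```bash
python3 -c "
from h import *
go((.495,.10),.23,np.pi/2+GY)"
```

```text
t 0.1 tcp [0.2413 0.576  0.2302] guide [-0.4423  0.3554] F [-0.2  0.3  0.7] w 1.0
d cm [-41.8  -34.09   0.07] rv [-0.002 -0.001 -0.427] toolx [-0.922  0.386  0.   ]
```

All fields are evidently required.

>>> play_rows --commands '[{"dx":-4,"dy":-3,"dz":0,"rx":0,"ry":0,"rz":-0.08,"claw":0},{"dx":-8,"dy":-6.5,"dz":0,"rx":0,"ry":0,"rz":-0.15,"claw":0},{"dx":-12,"dy":-10,"dz":0,"rx":0,"ry":0,"rz":-0.22,"claw":0},{"dx":-16,"dy":-13,"dz":0,"rx":0,"ry":0,"rz":-0.3,"claw":0},{"dx":-20,"dy":-16,"dz":0,"rx":0,"ry":0,"rz":-0.3,"claw":0}]'

```text
time: 0.6
tool_pos: [0.3608, 0.3549, 0.2299]
tool_rot: [-0.001, 0.047, 0.999, -0.001]
contact_force: [1.3, 0.0, -0.8]
gripper_width: 0.999
```

```bash
python3 -c "
from h import *
go((.495,.10),.23,np.pi/2+GY)"
```

```text
t 0.6 tcp [0.3608 0.3549 0.2299] guide [-0.3294  0.1308] F [ 1.3  0.  -0.8] w 1.0
d cm [-15.78 -24.1    0.03] rv [-0.002 -0.001 -0.125] toolx [-0.996  0.095  0.001]
```

>>> play_rows --commands '[{"dx":-2.5,"dy":-4,"dz":0,"rx":0,"ry":0,"rz":-0.06,"claw":0},{"dx":-5,"dy":-8,"dz":0,"rx":0,"ry":0,"rz":-0.125,"claw":0},{"dx":-8,"dy":-12,"dz":0,"rx":0,"ry":0,"rz":-0.125,"claw":0},{"dx":-10.5,"dy":-16,"dz":0,"rx":0,"ry":0,"rz":-0.125,"claw":0},{"dx":-13,"dy":-20,"dz":0,"rx":0,"ry":0,"rz":-0.125,"claw":0}]'

```text
time: 1.1
tool_pos: [0.4715, 0.1415, 0.2299]
tool_rot: [-0.001, -0.015, 1.0, -0.001]
contact_force: [0.9, -0.4, -0.2]
gripper_width: 1.005
```

```bash
python3 -c "
from h import *
go((.495,.10),.23,np.pi/2+GY)"
```

```text
t 1.1 tcp [0.4715 0.1415 0.2299] guide [-0.2251 -0.0858] F [ 0.9 -0.4 -0.2] w 1.0
d cm [-2.22 -4.22 -0.01] rv [-0.002 -0.001  0.   ] toolx [-1.    -0.03   0.001]
```

>>> play_rows --commands '[{"dx":-1.2,"dy":-2.2,"dz":0,"rx":0,"ry":0,"rz":0,"claw":0},{"dx":-2.2,"dy":-4.2,"dz":0,"rx":0,"ry":0,"rz":0,"claw":0},{"dx":-2.2,"dy":-4.2,"dz":0,"rx":0,"ry":0,"rz":0,"claw":0}]'

```text
time: 1.4
tool_pos: [0.4954, 0.0981, 0.2294]
tool_rot: [-0.001, -0.013, 1.0, -0.001]
contact_force: [0.5, 0.0, 1.3]
gripper_width: 0.997
```

```bash
python3 -c "
from h import *
go((.495,.10),.012,np.pi/2+GY)
cv2.imwrite('pics/w1.png',grab_frame('wrist'))
"
```

```text
t 1.4 tcp [0.4954 0.0981 0.2294] guide [-0.2026 -0.1299] F [0.5 0.  1.3] w 1.0
d cm [-2.000e-02  2.400e-01  2.174e+01] rv [-0.002 -0.002 -0.004] toolx [-1.    -0.026  0.002]
```

View pics/w1.png

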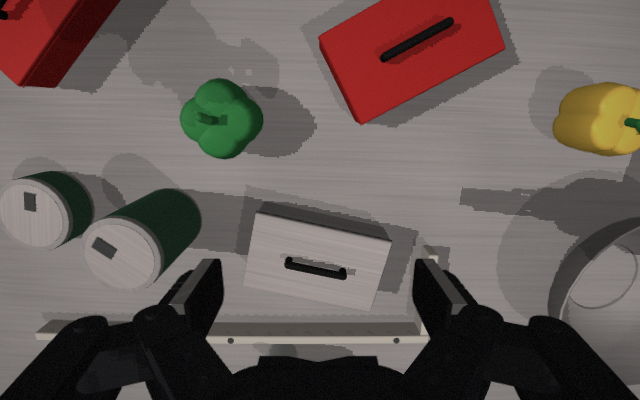

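>>> play_rows --commands '[{"dx":0,"dy":0.2,"dz":5,"rx":0,"ry":0,"rz":0,"claw":0},{"dx":0,"dy":0.2,"dz":10,"rx":0,"ry":0,"rz":0,"claw":0},{"dx":0,"dy":0.2,"dz":15,"rx":0,"ry":0,"rz":0,"claw":0},{"dx":0,"dy":0.2,"dz":19.5,"rx":0,"ry":0,"rz":0,"claw":0},{"dx":0,"dy":0.2,"dz":21.5,"rx":0,"ry":0,"rz":0,"claw":0}]'

```text
time: 1.95
tool_pos: [0.4894, 0.1022, 0.0091]
tool_rot: [-0.006, -0.015, 1.0, -0.001]
contact_force: [0.1, 0.4, 0.3]
gripper_width: 1.003
```

```bash
python3 -c "
from h import *
go(g2w(-.105,-.133),.012,np.pi/2+GY)
"
```

```text
t 1.95 tcp [0.4894 0.1022 0.0091] guide [-0.2085 -0.1256] F [0.1 0.4 0.3] w 1.0
d cm [-10.35  -0.73  -0.41] rv [-0.001 -0.011 -0.001] toolx [-1.    -0.029  0.011]
```

>>> play_rows --commands '[{"dx":-1.5,"dy":-0.3,"dz":-0.3,"rx":0,"ry":-0.01,"rz":0,"claw":0},{"dx":-3,"dy":-0.5,"dz":-0.3,"rx":0,"ry":-0.01,"rz":0,"claw":0},{"dx":-4,"dy":-0.5,"dz":-0.3,"rx":0,"ry":-0.01,"rz":0,"claw":0},{"dx":-5,"dy":-0.5,"dz":-0.3,"rx":0,"ry":-0.01,"rz":0,"claw":0},{"dx":-6,"dy":-0.5,"dz":-0.3,"rx":0,"ry":-0.01,"rz":0,"claw":0}]'

```text
time: 2.45
tool_pos: [0.5508, 0.0992, 0.0126]
tool_rot: [-0.0, -0.015, 1.0, -0.001]
contact_force: [-2.0, -1.1, 1.6]
gripper_width: 1.005
```

```bash
python3 -c "
from h import *
go(g2w(-.105,-.133),.012,np.pi/2+GY)
cv2.imwrite('pics/t2.png',cv2.resize(grab_frame('top')[130:270,220:430],None,fx=3.8,fy=3.8,interpolation=2))
"
```

```text
t 2.45 tcp [0.5508 0.0992 0.0126] guide [-0.1471 -0.1305] F [-2.  -1.1  1.6] w 1.0
d cm [-4.21 -0.25  0.06] rv [-0.001 -0.    -0.001] toolx [-1.    -0.029  0.   ]
```

View pics/t2.png

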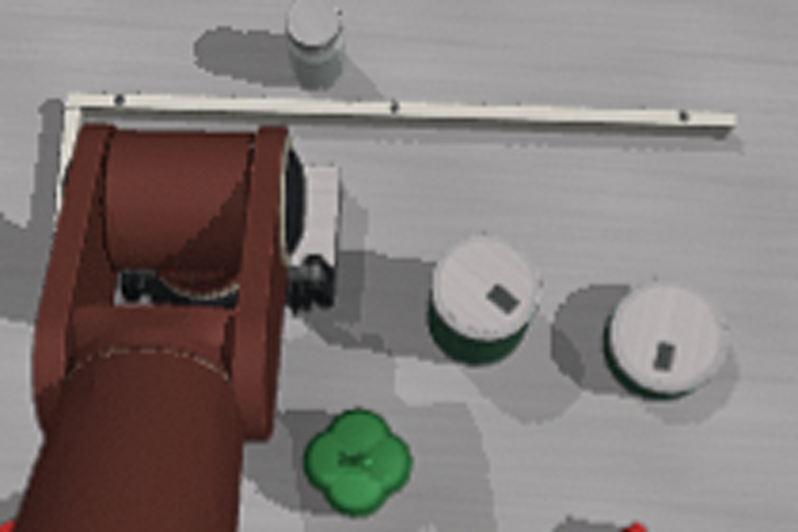

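>>> play_rows --commands '[{"dx":-1,"dy":0,"dz":0,"rx":0,"ry":0,"rz":0,"claw":0},{"dx":-2,"dy":0,"dz":0,"rx":0,"ry":0,"rz":0,"claw":0},{"dx":-3,"dy":0,"dz":0,"rx":0,"ry":0,"rz":0,"claw":0},{"dx":-3.8,"dy":0,"dz":0,"rx":0,"ry":0,"rz":0,"claw":0},{"dx":-4,"dy":0,"dz":0,"rx":0,"ry":0,"rz":0,"claw":0}]'

```text
time: 3.0
tool_pos: [0.5936, 0.1003, 0.0132]
tool_rot: [0.002, -0.015, 1.0, -0.001]
contact_force: [-4.0, 0.0, 2.3]
gripper_width: 0.998
```

```bash
python3 -c "
from h import *
go(g2w(-.101,-.133),.012,np.pi/2+GY)
"
```

```text
t 3.0 tcp [0.5936 0.1003 0.0132] guide [-0.1043 -0.1306] F [-4.   0.   2.3] w 1.0
d cm [-0.33 -0.24  0.12] rv [-0.001  0.003 -0.001] toolx [-1.    -0.029 -0.003]
```

>>> play_rows --commands '[{"dx":-0.2,"dy":0,"dz":0,"rx":0,"ry":0,"rz":0,"claw":0},{"dx":-0.3,"dy":0,"dz":0,"rx":0,"ry":0,"rz":0,"claw":0}]'

```text
time: 3.2
tool_pos: [0.5966, 0.1004, 0.0131]
tool_rot: [0.001, -0.015, 1.0, -0.001]
contact_force: [-3.0, -1.0, 1.8]
gripper_width: 1.003
```

```bash
python3 -c "
from h import *
go(g2w(-.101,-.133),.012,np.pi/2+GY)
"
```

```text
t 3.2 tcp [0.5966 0.1004 0.0131] guide [-0.1014 -0.1307] F [-3.  -1.   1.8] w 1.0
d cm [-0.04 -0.23  0.11] rv [-0.001  0.003 -0.001] toolx [-1.    -0.029 -0.003]
```

>>> play_rows --commands '[{"dx":-0.2,"dy":0,"dz":0,"rx":0,"ry":0,"rz":0,"claw":0},{"dx":-0.3,"dy":0,"dz":0,"rx":0,"ry":0,"rz":0,"claw":0}]'

```text
time: 3.4
tool_pos: [0.5975, 0.1004, 0.0129]
tool_rot: [-0.002, -0.015, 1.0, -0.001]
contact_force: [-11.8, -1.2, 8.4]
gripper_width: 0.998
```

>>> play_rows --commands '[{"dx":-0.2,"dy":0,"dz":0,"rx":0,"ry":0,"rz":0,"claw":0},{"dx":-0.3,"dy":0,"dz":0,"rx":0,"ry":0,"rz":0,"claw":0}]'

```text
time: 3.6
tool_pos: [0.5973, 0.1004, 0.0127]
tool_rot: [-0.006, -0.015, 1.0, -0.001]
contact_force: [-16.0, -0.8, 10.3]
gripper_width: 1.002
```

>>> play_rows --commands '[{"dx":1,"dy":0,"dz":0,"rx":0,"ry":0,"rz":0,"claw":0},{"dx":2.5,"dy":0,"dz":0,"rx":0,"ry":0,"rz":0,"claw":0},{"dx":2.5,"dy":0,"dz":-5,"rx":0,"ry":0,"rz":0,"claw":0.3},{"dx":2.5,"dy":0,"dz":-10,"rx":0,"ry":0,"rz":0.1,"claw":0.6},{"dx":2.5,"dy":0,"dz":-15,"rx":0,"ry":0,"rz":0.2,"claw":0.6}]'

```text
time: 4.1
tool_pos: [0.5737, 0.1, 0.1644]
tool_rot: [-0.005, 0.087, 0.996, -0.001]
contact_force: [0.9, -0.4, -0.2]
gripper_width: 0.515
```

```bash
python3 -c "
from h import *
go(g2w(-.050,-.235),.16,GY)
"
```

```text
t 4.1 tcp [0.5737 0.1    0.1644] guide [-0.1242 -0.1303] F [ 0.9 -0.4 -0.2] w 0.52
d cm [-9.4  -8.74  0.38] rv [-0.01  -0.006  1.367] toolx [-0.985  0.173  0.01 ]
```

>>> play_rows --commands '[{"dx":-2,"dy":-1,"dz":-1,"rx":0,"ry":0,"rz":0.14,"claw":0.6},{"dx":-4,"dy":-3,"dz":-1,"rx":0,"ry":0,"rz":0.28,"claw":0.6},{"dx":-6,"dy":-5,"dz":-1,"rx":0,"ry":0,"rz":0.42,"claw":0.6},{"dx":-8,"dy":-7,"dz":-1,"rx":0,"ry":0,"rz":0.56,"claw":0.6},{"dx":-9.4,"dy":-8.7,"dz":-1,"rx":0,"ry":0,"rz":0.7,"claw":0.6}]'

```text
time: 4.6
tool_pos: [0.6525, -0.0033, 0.1741]
tool_rot: [-0.003, 0.426, 0.905, -0.003]
contact_force: [0.2, 0.4, 0.2]
gripper_width: 0.395
```

>>> play_rows --commands '[{"dx":0,"dy":0,"dz":0,"rx":0,"ry":0,"rz":0.14,"claw":0.6},{"dx":0,"dy":0,"dz":0,"rx":0,"ry":0,"rz":0.28,"claw":0.6},{"dx":0,"dy":0,"dz":0,"rx":0,"ry":0,"rz":0.42,"claw":0.6},{"dx":0,"dy":0,"dz":0,"rx":0,"ry":0,"rz":0.56,"claw":0.6},{"dx":0,"dy":0,"dz":0,"rx":0,"ry":0,"rz":0.7,"claw":0.6}]'

```text
time: 5.1
tool_pos: [0.6527, -0.0034, 0.1741]
tool_rot: [-0.001, 0.713, 0.702, -0.003]
contact_force: [0.1, -0.5, 0.6]
gripper_width: 0.396
```

```bash
python3 -c "
from h import *
go(g2w(-.050,-.235),.012,GY)
cv2.imwrite('pics/w3.png',grab_frame('wrist'))
cv2.imwrite('pics/t3.png',cv2.resize(grab_frame('top')[130:270,220:430],None,fx=3.8,fy=3.8,interpolation=2))
"
```

```text
t 5.1 tcp [ 0.6527 -0.0034  0.1741] guide [-0.0484 -0.236 ] F [ 0.1 -0.5  0.6] w 0.4
d cm [ 0.14 -0.07 16.21] rv [-0.006  0.003 -0.046] toolx [ 0.016  1.    -0.003]
```

View pics/w3.png

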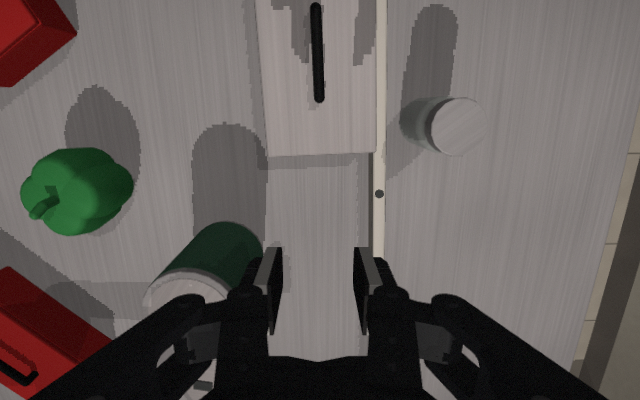

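View pics/t3.png

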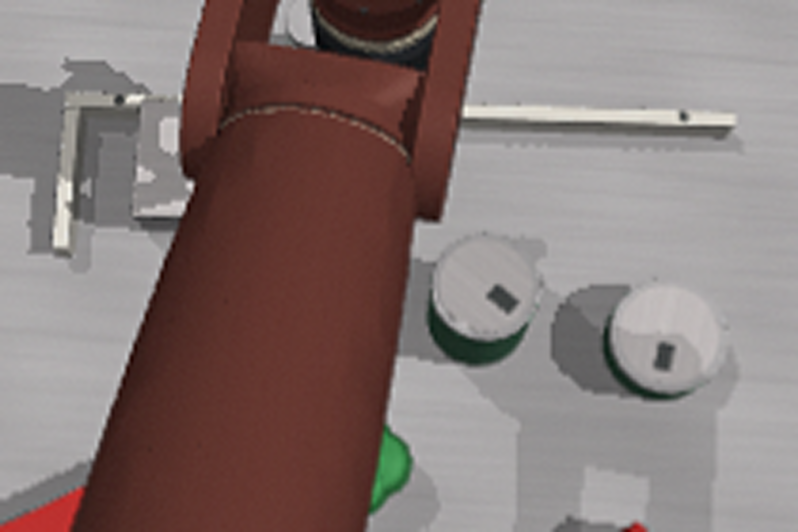

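```bash
cat >> h.py <<'E'
def wray(px,z,s=None):
    s=s or monitor.state(); c=camera_params('wrist'); K=np.array([[c['fx'],0,c['cx']],[0,c['fy'],c['cy']],[0,0,1]])
    u=cv2.undistortPoints(np.array([[px]],float),K,np.array([c['k1'],0,0,0,0.]))[0,0]
    q=s['tool_rot'];Rm=R.from_quat([q[1],q[2],q[3],q[0]]).as_matrix();T=c['tool_from_camera']
    o=Rm@T[:3,3]+s['tool_pos'];d=Rm@T[:3,:3]@np.array([u[0],u[1],1])
    return o+d*(z-o[2])/d[2]
E
python3 -c "
from h import *
print(w2g(ray2w('top',crop(136,180),.05)),'left end')
for p in((269,156),(377,152)): print(w2g(wray(p,.05)))
go(g2w(-.050,-.232),.012,GY)
"
```

```text
[-0.06272434 -0.05174557] left end
[-0.08706612 -0.20106782]
[ 0.0013797  -0.20110601]
t 5.2 tcp [ 0.6526 -0.0033  0.1741] guide [-0.0485 -0.236 ] F [-0.3 -0.4 -0.8] w 0.4
d cm [ 0.44 -0.06 16.21] rv [-0.007  0.003 -0.039] toolx [ 0.009  1.    -0.003]
```

>>> play_rows --commands '[{"dx":0.4,"dy":0,"dz":4,"rx":0,"ry":0,"rz":-0.04,"claw":0.6},{"dx":0.4,"dy":0,"dz":8,"rx":0,"ry":0,"rz":-0.04,"claw":0.6},{"dx":0.4,"dy":0,"dz":12,"rx":0,"ry":0,"rz":-0.04,"claw":0.6},{"dx":0.4,"dy":0,"dz":15,"rx":0,"ry":0,"rz":-0.04,"claw":0.6},{"dx":0.4,"dy":0,"dz":16,"rx":0,"ry":0,"rz":-0.04,"claw":0.6}]'

```text
time: 5.7
tool_pos: [0.6485, 0.0006, 0.0096]
tool_rot: [-0.004, 0.695, 0.719, -0.005]
contact_force: [-0.1, 0.1, -1.0]
gripper_width: 0.398
```

```bash
python3 -c "
from h import *
go(g2w(-.050,-.168),.012,GY)
"
```

```text
t 5.7 tcp [6.485e-01 6.000e-04 9.600e-03] guide [-0.0524 -0.232 ] F [-0.1  0.1 -1. ] w 0.4
d cm [ 6.4   0.26 -0.25] rv [-0.013  0.001  0.003] toolx [-0.033  0.999 -0.001]
```

>>> play_rows --commands '[{"dx":1.5,"dy":0.2,"dz":-0.2,"rx":-0.01,"ry":0,"rz":0,"claw":0.6},{"dx":2.5,"dy":0.2,"dz":-0.2,"rx":-0.01,"ry":0,"rz":0,"claw":0.6},{"dx":3.3,"dy":0.2,"dz":-0.2,"rx":-0.01,"ry":0,"rz":0,"claw":0.6},{"dx":4.1,"dy":0.2,"dz":-0.2,"rx":-0.01,"ry":0,"rz":0,"claw":0.6},{"dx":4.9,"dy":0.2,"dz":-0.2,"rx":-0.01,"ry":0,"rz":0,"claw":0.6}]'

```text
time: 6.2
tool_pos: [0.6503, 0.0499, 0.0136]
tool_rot: [0.001, 0.695, 0.719, -0.001]
contact_force: [0.2, -3.9, 3.0]
gripper_width: 0.4
```

>>> play_rows --commands '[{"dx":0.6,"dy":0,"dz":0,"rx":0,"ry":0,"rz":0,"claw":0.6},{"dx":1.2,"dy":0,"dz":0,"rx":0,"ry":0,"rz":0,"claw":0.6},{"dx":1.4,"dy":0,"dz":0,"rx":0,"ry":0,"rz":0,"claw":0.6}]'

```text
time: 6.5
tool_pos: [0.6505, 0.0643, 0.0144]
tool_rot: [0.002, 0.695, 0.719, -0.001]
contact_force: [-0.8, -3.3, 3.4]
gripper_width: 0.398
```

```bash
python3 -c "
from h import *
go(g2w(-.050,-.161),.012,GY)
"
```

```text
t 6.5 tcp [0.6505 0.0643 0.0144] guide [-0.0486 -0.1683] F [-0.8 -3.3  3.4] w 0.4
d cm [ 0.74 -0.14  0.24] rv [0.002 0.003 0.004] toolx [-0.034  0.999 -0.003]
```

>>> play_rows --commands '[{"dx":0.3,"dy":0,"dz":0.1,"rx":0,"ry":0,"rz":0,"claw":0.6},{"dx":0.6,"dy":0,"dz":0.1,"rx":0,"ry":0,"rz":0,"claw":0.6},{"dx":0.8,"dy":0,"dz":0.1,"rx":0,"ry":0,"rz":0,"claw":0.6}]'

```text
time: 6.8
tool_pos: [0.6506, 0.0695, 0.0137]
tool_rot: [0.004, 0.695, 0.719, -0.003]
contact_force: [-1.1, -17.3, 3.6]
gripper_width: 0.399
```

>>> play_rows --commands '[{"dx":0.2,"dy":0,"dz":0,"rx":0,"ry":0,"rz":0,"claw":0.6},{"dx":0.3,"dy":0,"dz":0,"rx":0,"ry":0,"rz":0,"claw":0.6}]'

```text
time: 7.0
tool_pos: [0.6505, 0.0694, 0.0138]
tool_rot: [0.006, 0.695, 0.719, -0.005]
contact_force: [-1.6, -16.0, 2.8]
gripper_width: 0.403
```

```bash
python3 -c "
from h import *
go(g2w(-.050,-.161),.012,GY)
"
```

```text
t 7.0 tcp [0.6505 0.0694 0.0138] guide [-0.0484 -0.1633] F [ -1.6 -16.    2.8] w 0.4
d cm [ 0.23 -0.16  0.17] rv [0.001 0.015 0.005] toolx [-0.035  0.999 -0.015]
```

>>> play_rows --commands '[{"dx":-1,"dy":0,"dz":0,"rx":0,"ry":0,"rz":0,"claw":0.6},{"dx":-2.5,"dy":0,"dz":0,"rx":0,"ry":0,"rz":0,"claw":0.6},{"dx":-3.5,"dy":0,"dz":-5,"rx":0,"ry":0,"rz":-0.1,"claw":0.6},{"dx":-3.5,"dy":-3,"dz":-10,"rx":0,"ry":0,"rz":-0.2,"claw":0.6},{"dx":-5,"dy":-6,"dz":-15,"rx":0,"ry":0,"rz":-0.3,"claw":0.6}]'

```text
time: 7.5
tool_pos: [0.6011, 0.024, 0.1495]
tool_rot: [0.004, 0.578, 0.816, -0.005]
contact_force: [1.3, -1.2, -0.1]
gripper_width: 0.4
```

```bash
python3 -c "
from h import *
go(g2w(-.238,-.442),.18,np.pi/2+GY)
"
```

```text
t 7.5 tcp [0.6011 0.024  0.1495] guide [-0.0992 -0.2071] F [ 1.3 -1.2 -0.1] w 0.4
d cm [-18.18 -20.38  -2.75] rv [-0.011  0.009 -1.261] toolx [-0.333  0.943 -0.013]
```

>>> play_rows --commands '[{"dx":0,"dy":0,"dz":-5,"rx":0,"ry":0,"rz":-0.14,"claw":0.6},{"dx":-3,"dy":-3,"dz":-5,"rx":0,"ry":0,"rz":-0.28,"claw":0.6},{"dx":-6.5,"dy":-7,"dz":-5,"rx":0,"ry":0,"rz":-0.42,"claw":0.6},{"dx":-10,"dy":-11,"dz":-5,"rx":0,"ry":0,"rz":-0.56,"claw":0.6},{"dx":-13,"dy":-14.5,"dz":-5,"rx":0,"ry":0,"rz":-0.7,"claw":0.6}]'

```text
time: 8.0
tool_pos: [0.5114, -0.1391, 0.2014]
tool_rot: [0.003, 0.266, 0.964, -0.006]
contact_force: [-0.0, -0.1, -0.6]
gripper_width: 0.399
```

```bash
python3 -c "
from h import *
go(g2w(-.238,-.442),.2,np.pi/2+GY)
"
```

```text
t 8.0 tcp [ 0.5114 -0.1391  0.2014] guide [-0.1937 -0.3674] F [-0.  -0.1 -0.6] w 0.4
d cm [-0.27 -8.67  0.23] rv [-0.011  0.005 -0.568] toolx [-0.859  0.512 -0.008]
```

>>> play_rows --commands '[{"dx":0,"dy":-2,"dz":0,"rx":0,"ry":0,"rz":-0.14,"claw":0.6},{"dx":-0.2,"dy":-5,"dz":0,"rx":0,"ry":0,"rz":-0.28,"claw":0.6},{"dx":-0.2,"dy":-8.5,"dz":0,"rx":0,"ry":0,"rz":-0.42,"claw":0.6},{"dx":-0.3,"dy":-8.7,"dz":0,"rx":0,"ry":0,"rz":-0.57,"claw":0.6},{"dx":-0.3,"dy":-8.7,"dz":0,"rx":0,"ry":0,"rz":-0.57,"claw":0.6}]'

```text
time: 8.5
tool_pos: [0.4689, -0.2161, 0.202]
tool_rot: [0.001, -0.015, 1.0, -0.006]
contact_force: [-0.2, -0.9, -0.2]
gripper_width: 0.396
```

```bash
python3 -c "
from h import *
go(g2w(-.238,-.442),.012,np.pi/2+GY)
cv2.imwrite('pics/w4.png',grab_frame('wrist'))
cv2.imwrite('pics/t4.png',cv2.resize(grab_frame('top')[130:270,220:430],None,fx=3.8,fy=3.8,interpolation=2))
"
```

```text
t 8.5 tcp [ 0.4689 -0.2161  0.202 ] guide [-0.2385 -0.4432] F [-0.2 -0.9 -0.2] w 0.4
d cm [-1.000e-02  3.300e-01  1.899e+01] rv [-0.011  0.002 -0.   ] toolx [-1.    -0.03  -0.002]
```

View pics/w4.png

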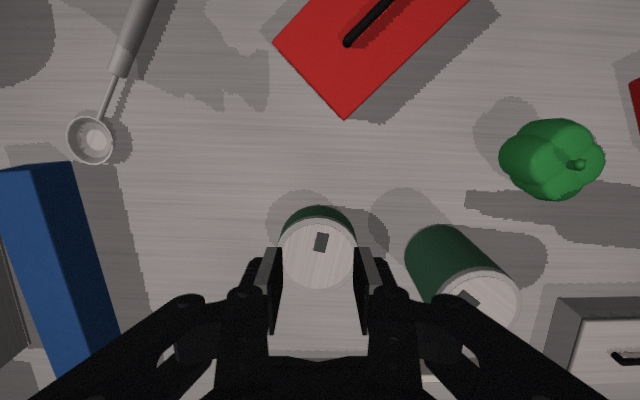

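View pics/t4.png

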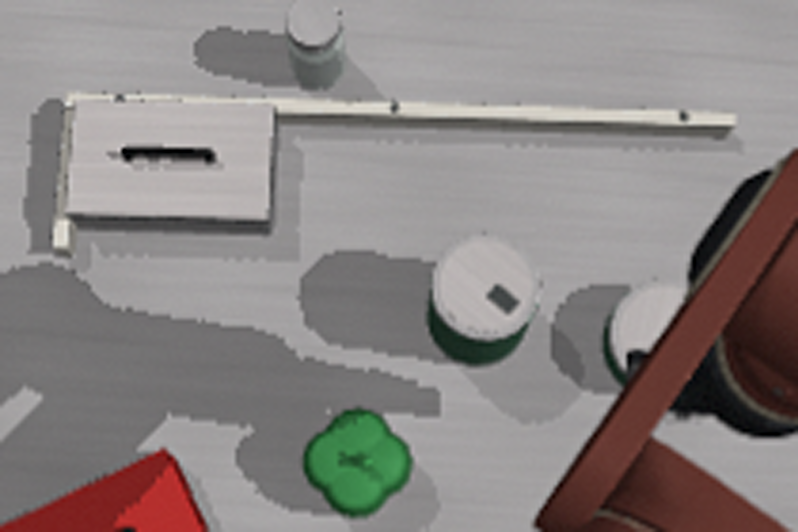

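```bash
python3 -c "
from h import *
C=[w2g(ray2w('top',crop(*p),.05)) for p in((73,100),(276,107),(269,221),(67,214))]
print(np.round(C,4),np.mean(C,0))
print('tin',w2g(wray((318,253),.045)), w2g(ray2w('top',crop(666,337),.045)))
"
```

```text
[[-0.0016  0.0005]
 [-0.0026 -0.1522]
 [-0.091  -0.1518]
 [-0.0903 -0.0028]] [-0.04638122 -0.07656037]
tin [-0.16869555 -0.44391714] [-0.1669691  -0.44214542]
```

>>> play_rows --commands '[{"dx":0,"dy":0.3,"dz":5,"rx":-0.01,"ry":0,"rz":0,"claw":0.6},{"dx":0,"dy":0.3,"dz":10,"rx":-0.01,"ry":0,"rz":0,"claw":0.6},{"dx":0,"dy":0.3,"dz":14,"rx":-0.01,"ry":0,"rz":0,"claw":0.6},{"dx":0,"dy":0.3,"dz":17,"rx":-0.01,"ry":0,"rz":0,"claw":0.6},{"dx":0,"dy":0.3,"dz":18.7,"rx":-0.01,"ry":0,"rz":0,"claw":0.6}]'

```text
time: 9.1
tool_pos: [0.468, -0.212, 0.0114]
tool_rot: [-0.001, -0.014, 1.0, 0.001]
contact_force: [-0.8, -0.6, -0.1]
gripper_width: 0.397
```

```bash
python3 -c "
from h import *
go(g2w(-.1,-.442),.012,np.pi/2+GY)
"
```

```text
t 9.1 tcp [ 0.468  -0.212   0.0114] guide [-0.2392 -0.439 ] F [-0.8 -0.6 -0.1] w 0.4
d cm [-13.92  -0.26  -0.1 ] rv [ 0.002 -0.002 -0.002] toolx [-1.    -0.028  0.002]
```

>>> play_rows --commands '[{"dx":-1.5,"dy":-0.3,"dz":0,"rx":0,"ry":0,"rz":0,"claw":0.6},{"dx":-2.5,"dy":-0.3,"dz":0,"rx":0,"ry":0,"rz":0,"claw":0.6},{"dx":-3.5,"dy":-0.3,"dz":0,"rx":0,"ry":0,"rz":0,"claw":0.6},{"dx":-4.5,"dy":-0.3,"dz":0,"rx":0,"ry":0,"rz":0,"claw":0.6},{"dx":-5.5,"dy":-0.3,"dz":0,"rx":0,"ry":0,"rz":0,"claw":0.6}]'

```text
time: 9.6
tool_pos: [0.5241, -0.2134, 0.0117]
tool_rot: [-0.001, -0.014, 1.0, 0.001]
contact_force: [-2.0, -0.4, -0.3]
gripper_width: 0.399
```

>>> play_rows --commands '[{"dx":-1,"dy":0,"dz":0,"rx":0,"ry":0,"rz":0,"claw":0.6},{"dx":-2,"dy":0,"dz":0,"rx":0,"ry":0,"rz":0,"claw":0.6},{"dx":-3,"dy":0,"dz":0,"rx":0,"ry":0,"rz":0,"claw":0.6},{"dx":-4,"dy":0,"dz":0,"rx":0,"ry":0,"rz":0,"claw":0.6},{"dx":-5,"dy":0,"dz":0,"rx":0,"ry":0,"rz":0,"claw":0.6}]'

```text
time: 10.1
tool_pos: [0.575, -0.2122, 0.012]
tool_rot: [-0.001, -0.014, 1.0, 0.001]
contact_force: [-3.4, -0.4, 3.0]
gripper_width: 0.4
```

```bash
python3 -c "
from h import *
go(g2w(-.0925,-.442),.012,np.pi/2+GY)
"
```

```text
t 10.1 tcp [ 0.575  -0.2122  0.012 ] guide [-0.1323 -0.4424] F [-3.4 -0.4  3. ] w 0.4
d cm [-3.98  0.05 -0.01] rv [ 0.002 -0.002 -0.002] toolx [-1.    -0.028  0.002]
```

>>> play_rows --commands '[{"dx":-1,"dy":0,"dz":0,"rx":0,"ry":0,"rz":0,"claw":0.6},{"dx":-2,"dy":0,"dz":0,"rx":0,"ry":0,"rz":0,"claw":0.6},{"dx":-3,"dy":0,"dz":0,"rx":0,"ry":0,"rz":0,"claw":0.6},{"dx":-3.5,"dy":0,"dz":0,"rx":0,"ry":0,"rz":0,"claw":0.6}]'

```text
time: 10.5
tool_pos: [0.6112, -0.2112, 0.0119]
tool_rot: [-0.001, -0.014, 1.0, 0.001]
contact_force: [-2.9, -0.8, 2.7]
gripper_width: 0.397
```

>>> play_rows --commands '[{"dx":-0.2,"dy":0,"dz":0,"rx":0,"ry":0,"rz":0,"claw":0.6},{"dx":-0.4,"dy":0,"dz":0,"rx":0,"ry":0,"rz":0,"claw":0.6}]'

```text
time: 10.7
tool_pos: [0.6153, -0.211, 0.0119]
tool_rot: [-0.001, -0.014, 1.0, 0.001]
contact_force: [-3.3, 0.0, 2.7]
gripper_width: 0.401
```

>>> play_rows --commands '[{"dx":-0.2,"dy":0,"dz":0,"rx":0,"ry":0,"rz":0,"claw":0.6},{"dx":-0.3,"dy":0,"dz":0,"rx":0,"ry":0,"rz":0,"claw":0.6}]'

```text
time: 10.9
tool_pos: [0.6157, -0.211, 0.0118]
tool_rot: [-0.004, -0.014, 1.0, 0.001]
contact_force: [-13.3, 0.2, 10.6]
gripper_width: 0.401
```

```bash
python3 -c "
from h import *
go(g2w(-.0925,-.442),.012,np.pi/2+GY)
"
```

```text
t 10.9 tcp [ 0.6157 -0.211   0.0118] guide [-0.0916 -0.4425] F [-13.3   0.2  10.6] w 0.4
d cm [ 0.09  0.05 -0.01] rv [ 0.002 -0.009 -0.002] toolx [-1.    -0.028  0.009]
```

>>> play_rows --commands '[{"dx":1,"dy":0,"dz":0,"rx":0,"ry":0,"rz":0,"claw":0.6},{"dx":2.5,"dy":0,"dz":-1,"rx":0,"ry":0,"rz":0,"claw":0.6},{"dx":3,"dy":0,"dz":-5,"rx":0,"ry":0,"rz":0,"claw":0.6},{"dx":3,"dy":0,"dz":-10,"rx":0,"ry":0,"rz":0.14,"claw":0.6},{"dx":2,"dy":-2,"dz":-13,"rx":0,"ry":0,"rz":0.28,"claw":0.6}]'

```text
time: 11.4
tool_pos: [0.598, -0.2309, 0.1457]
tool_rot: [-0.002, 0.128, 0.992, 0.0]
contact_force: [0.9, -0.2, 0.1]
gripper_width: 0.396
```

```bash
python3 -c "
from h import *
go(g2w(-.0425,-.512),.14,GY)
"
```

```text
t 11.4 tcp [ 0.598  -0.2309  0.1457] guide [-0.1099 -0.4618] F [ 0.9 -0.2  0.1] w 0.4
d cm [-7.88 -2.91  0.54] rv [-0.003 -0.004  1.285] toolx [-0.967  0.253  0.004]
```

>>> play_rows --commands '[{"dx":-1,"dy":-1,"dz":0,"rx":0,"ry":0,"rz":0.14,"claw":0.6},{"dx":-3,"dy":-2,"dz":0,"rx":0,"ry":0,"rz":0.28,"claw":0.6},{"dx":-5,"dy":-2.9,"dz":0,"rx":0,"ry":0,"rz":0.42,"claw":0.6},{"dx":-7,"dy":-2.9,"dz":0,"rx":0,"ry":0,"rz":0.56,"claw":0.6},{"dx":-7.9,"dy":-2.9,"dz":0,"rx":0,"ry":0,"rz":0.7,"claw":0.6}]'

```text
time: 11.9
tool_pos: [0.6682, -0.2797, 0.1452]
tool_rot: [-0.001, 0.463, 0.886, -0.0]
contact_force: [-1.6, 0.2, -0.2]
gripper_width: 0.399
```

>>> play_rows --commands '[{"dx":0,"dy":0,"dz":0,"rx":0,"ry":0,"rz":0.14,"claw":0.6},{"dx":0,"dy":0,"dz":0,"rx":0,"ry":0,"rz":0.28,"claw":0.6},{"dx":0,"dy":0,"dz":0,"rx":0,"ry":0,"rz":0.42,"claw":0.6},{"dx":0,"dy":0,"dz":0,"rx":0,"ry":0,"rz":0.56,"claw":0.6},{"dx":0,"dy":0,"dz":0,"rx":0,"ry":0,"rz":0.58,"claw":0.6}]'

```text
time: 12.4
tool_pos: [0.6682, -0.2796, 0.1449]
tool_rot: [-0.001, 0.697, 0.717, -0.0]
contact_force: [0.5, -0.4, 1.1]
gripper_width: 0.4
```

```bash
python3 -c "
from h import *
go(g2w(-.0425,-.512),.012,GY)
cv2.imwrite('pics/w5.png',grab_frame('wrist'))
"
```

```text
t 12.4 tcp [ 0.6682 -0.2796  0.1449] guide [-0.0412 -0.5125] F [ 0.5 -0.4  1.1] w 0.4
d cm [ 0.04 -0.11 13.29] rv [-0.001 -0.001 -0.002] toolx [-0.028  1.     0.001]
```

View pics/w5.png

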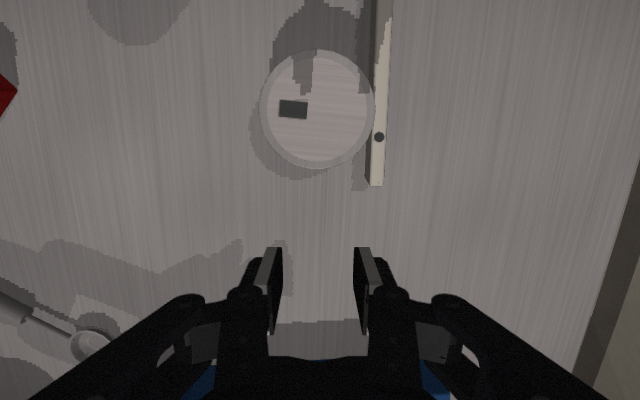

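>>> play_rows --commands '[{"dx":0,"dy":-0.1,"dz":4,"rx":0,"ry":0,"rz":0,"claw":0.6},{"dx":0,"dy":-0.1,"dz":8,"rx":0,"ry":0,"rz":0,"claw":0.6},{"dx":0,"dy":-0.1,"dz":11.5,"rx":0,"ry":0,"rz":0,"claw":0.6},{"dx":0,"dy":-0.1,"dz":13.2,"rx":0,"ry":0,"rz":0,"claw":0.6},{"dx":0,"dy":-0.1,"dz":13.2,"rx":0,"ry":0,"rz":0,"claw":0.6}]'

```text
time: 12.95
tool_pos: [0.6647, -0.2782, 0.0092]
tool_rot: [-0.004, 0.696, 0.718, -0.001]
contact_force: [-0.8, 0.2, -0.3]
gripper_width: 0.406
```

```bash
python3 -c "
from h import *
go(g2w(-.0420,-.255),.012,GY)
"
```

```text
t 12.95 tcp [ 0.6647 -0.2782  0.0092] guide [-0.0447 -0.5111] F [-0.8  0.2 -0.3] w 0.41
d cm [25.61  0.28 -0.17] rv [-0.007 -0.004  0.001] toolx [-0.031  1.     0.004]
```

>>> play_rows --commands '[{"dx":0.5,"dy":0.2,"dz":-0.2,"rx":0,"ry":0,"rz":0,"claw":0.6},{"dx":1.3,"dy":0.25,"dz":-0.2,"rx":0,"ry":0,"rz":0,"claw":0.6},{"dx":2.1,"dy":0.25,"dz":-0.2,"rx":0,"ry":0,"rz":0,"claw":0.6},{"dx":3.1,"dy":0.25,"dz":-0.2,"rx":0,"ry":0,"rz":0,"claw":0.6},{"dx":4.1,"dy":0.25,"dz":-0.2,"rx":0,"ry":0,"rz":0,"claw":0.6}]'

```text
time: 13.45
tool_pos: [0.6665, -0.2387, 0.014]
tool_rot: [-0.002, 0.696, 0.718, -0.002]
contact_force: [-4.0, -5.9, 3.0]
gripper_width: 0.394
```

```bash
python3 -c "
from h import *
go(g2w(-.0420,-.255),.012,GY)
"
```

```text
t 13.45 tcp [ 0.6665 -0.2387  0.014 ] guide [-0.0417 -0.4716] F [-4.  -5.9  3. ] w 0.39
d cm [21.66 -0.    0.2 ] rv [-0.005  0.     0.001] toolx [-0.031  1.    -0.   ]
```

>>> play_rows --commands '[{"dx":1,"dy":0,"dz":0.1,"rx":0,"ry":0,"rz":0,"claw":0.6},{"dx":2,"dy":0,"dz":0.1,"rx":0,"ry":0,"rz":0,"claw":0.6},{"dx":3,"dy":0,"dz":0.1,"rx":0,"ry":0,"rz":0,"claw":0.6},{"dx":4,"dy":0,"dz":0.1,"rx":0,"ry":0,"rz":0,"claw":0.6},{"dx":5,"dy":0,"dz":0.1,"rx":0,"ry":0,"rz":0,"claw":0.6}]'

```text
time: 13.95
tool_pos: [0.665, -0.1888, 0.0141]
tool_rot: [-0.001, 0.696, 0.718, -0.003]
contact_force: [-2.8, -4.9, 2.8]
gripper_width: 0.4
```

```bash
python3 -c "
from h import *
go(g2w(-.0420,-.255),.012,GY)
cv2.imwrite('pics/w6.png',grab_frame('wrist'))
"
```

```text
t 13.95 tcp [ 0.665  -0.1888  0.0141] guide [-0.0416 -0.4217] F [-2.8 -4.9  2.8] w 0.4
d cm [16.68 -0.    0.17] rv [-0.005  0.003  0.002] toolx [-0.032  0.999 -0.003]
```

View pics/w6.png

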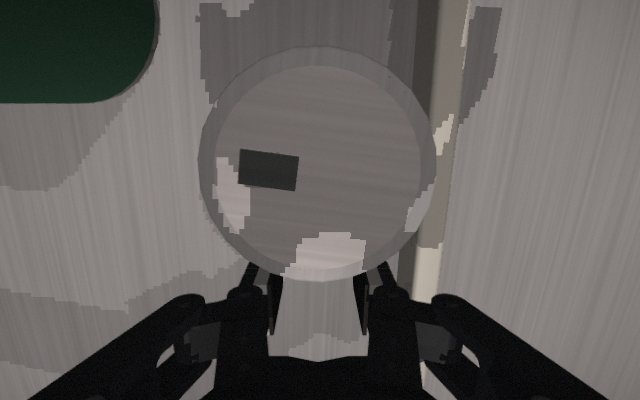

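>>> play_rows --commands '[{"dx":1,"dy":0,"dz":0.1,"rx":0,"ry":0,"rz":0,"claw":0.6},{"dx":2,"dy":0,"dz":0.1,"rx":0,"ry":0,"rz":0,"claw":0.6},{"dx":3,"dy":0,"dz":0.1,"rx":0,"ry":0,"rz":0,"claw":0.6},{"dx":4,"dy":0,"dz":0.1,"rx":0,"ry":0,"rz":0,"claw":0.6},{"dx":5,"dy":0,"dz":0.1,"rx":0,"ry":0,"rz":0,"claw":0.6}]'

```text
time: 14.5
tool_pos: [0.6635, -0.1374, 0.0139]
tool_rot: [-0.001, 0.695, 0.719, -0.003]
contact_force: [-3.7, -5.9, 2.9]
gripper_width: 0.398
```

>>> play_rows --commands '[{"dx":1,"dy":0,"dz":0,"rx":0,"ry":0,"rz":0,"claw":0.6},{"dx":2,"dy":0,"dz":0,"rx":0,"ry":0,"rz":0,"claw":0.6},{"dx":3,"dy":0,"dz":0,"rx":0,"ry":0,"rz":0,"claw":0.6},{"dx":4,"dy":0,"dz":0,"rx":0,"ry":0,"rz":0,"claw":0.6},{"dx":5,"dy":0,"dz":0,"rx":0,"ry":0,"rz":0,"claw":0.6}]'

```text
time: 15.0
tool_pos: [0.6619, -0.0868, 0.0139]
tool_rot: [-0.001, 0.695, 0.719, -0.003]
contact_force: [-2.1, -3.3, 1.9]
gripper_width: 0.403
```

```bash
python3 -c "
from h import *
go(g2w(-.0420,-.248),.012,GY)
"
```

```text
t 15.0 tcp [ 0.6619 -0.0868  0.0139] guide [-0.0417 -0.3197] F [-2.1 -3.3  1.9] w 0.4
d cm [ 7.17 -0.01  0.17] rv [-0.005  0.003  0.003] toolx [-0.033  0.999 -0.003]
```

>>> play_rows --commands '[{"dx":1,"dy":0,"dz":0,"rx":0,"ry":0,"rz":0,"claw":0.6},{"dx":2,"dy":0,"dz":0,"rx":0,"ry":0,"rz":0,"claw":0.6},{"dx":3,"dy":0,"dz":0,"rx":0,"ry":0,"rz":0,"claw":0.6},{"dx":4,"dy":0,"dz":0,"rx":0,"ry":0,"rz":0,"claw":0.6},{"dx":5,"dy":0,"dz":0,"rx":0,"ry":0,"rz":0,"claw":0.6}]'

```text
time: 15.5
tool_pos: [0.6604, -0.036, 0.0139]
tool_rot: [-0.0, 0.695, 0.719, -0.003]
contact_force: [-1.8, -3.1, 1.4]
gripper_width: 0.401
```

>>> play_rows --commands '[{"dx":0.6,"dy":0,"dz":0,"rx":0,"ry":0,"rz":0,"claw":0.6},{"dx":1.1,"dy":0,"dz":0,"rx":0,"ry":0,"rz":0,"claw":0.6},{"dx":1.5,"dy":0,"dz":0,"rx":0,"ry":0,"rz":0,"claw":0.6},{"dx":1.8,"dy":0,"dz":0,"rx":0,"ry":0,"rz":0,"claw":0.6}]'

```text
time: 15.9
tool_pos: [0.6598, -0.0178, 0.0139]
tool_rot: [-0.0, 0.695, 0.719, -0.003]
contact_force: [-2.0, -3.5, 1.9]
gripper_width: 0.4
```

```bash
python3 -c "
from h import *
go(g2w(-.0420,-.244),.012,GY)
"
```

```text
t 15.9 tcp [ 0.6598 -0.0178  0.0139] guide [-0.0417 -0.2506] F [-2.  -3.5  1.9] w 0.4
d cm [ 0.66 -0.03  0.19] rv [-0.004  0.003  0.003] toolx [-0.033  0.999 -0.003]
```

Now creep in small steps until the force rises.

>>> play_rows --commands '[{"dx":0.2,"dy":0,"dz":0,"rx":0,"ry":0,"rz":0,"claw":0.6},{"dx":0.35,"dy":0,"dz":0,"rx":0,"ry":0,"rz":0,"claw":0.6}]'

```text
time: 16.1
tool_pos: [0.6597, -0.0143, 0.014]
tool_rot: [-0.0, 0.695, 0.719, -0.003]
contact_force: [-1.3, -4.6, 0.6]
gripper_width: 0.397
```

>>> play_rows --commands '[{"dx":0.2,"dy":0,"dz":0,"rx":0,"ry":0,"rz":0,"claw":0.6},{"dx":0.3,"dy":0,"dz":0,"rx":0,"ry":0,"rz":0,"claw":0.6}]'

```text
time: 16.3
tool_pos: [0.6596, -0.0113, 0.014]
tool_rot: [-0.0, 0.695, 0.719, -0.003]
contact_force: [-2.0, -4.1, 2.1]
gripper_width: 0.396
```

>>> play_rows --commands '[{"dx":0.15,"dy":0,"dz":0,"rx":0,"ry":0,"rz":0,"claw":0.6},{"dx":0.25,"dy":0,"dz":0,"rx":0,"ry":0,"rz":0,"claw":0.6}]'

```text
time: 16.5
tool_pos: [0.6596, -0.0112, 0.014]
tool_rot: [0.001, 0.695, 0.719, -0.004]
contact_force: [-2.4, -12.3, 1.5]
gripper_width: 0.395
```

```bash
python3 -c "
from h import *
go(g2w(-.0420,-.244),.012,GY)
"
```

```text
t 16.5 tcp [ 0.6596 -0.0112  0.014 ] guide [-0.0417 -0.244 ] F [ -2.4 -12.3   1.5] w 0.39
d cm [ 0.01 -0.03  0.2 ] rv [-0.004  0.008  0.004] toolx [-0.034  0.999 -0.008]
```

>>> play_rows --commands '[{"dx":-0.5,"dy":0,"dz":0,"rx":0,"ry":0,"rz":0,"claw":0.6},{"dx":-2,"dy":0,"dz":0,"rx":0,"ry":0,"rz":0,"claw":0.6},{"dx":-3,"dy":0,"dz":-4,"rx":0,"ry":0,"rz":0,"claw":0.6},{"dx":-3,"dy":0,"dz":-9,"rx":0,"ry":0,"rz":0,"claw":0.6},{"dx":-3,"dy":0,"dz":-14,"rx":0,"ry":0,"rz":0,"claw":0.6}]'

```text
time: 17.0
tool_pos: [0.6606, -0.0404, 0.1548]
tool_rot: [0.0, 0.695, 0.719, -0.004]
contact_force: [1.0, -0.7, 0.0]
gripper_width: 0.398
```

>>> play_rows --commands '[{"dx":0,"dy":0,"dz":-5,"rx":0,"ry":0,"rz":0,"claw":0.6},{"dx":-4,"dy":0,"dz":-7,"rx":0,"ry":0,"rz":0,"claw":0.6},{"dx":-9,"dy":0,"dz":-7,"rx":0,"ry":0,"rz":0,"claw":0.6},{"dx":-14,"dy":0,"dz":-7,"rx":0,"ry":0,"rz":0,"claw":0.6},{"dx":-19,"dy":0,"dz":-7,"rx":0,"ry":0,"rz":0,"claw":0.6}]'

```text
time: 17.5
tool_pos: [0.6674, -0.2316, 0.2264]
tool_rot: [0.001, 0.695, 0.719, -0.003]
contact_force: [1.2, 0.1, 0.3]
gripper_width: 0.397
```

>>> play_rows --commands '[{"dx":-4,"dy":-2,"dz":0,"rx":0,"ry":0,"rz":0,"claw":0.6},{"dx":-8,"dy":-4,"dz":0,"rx":0,"ry":0,"rz":0,"claw":0.6},{"dx":-12,"dy":-6,"dz":0,"rx":0,"ry":0,"rz":0,"claw":0.6},{"dx":-14,"dy":-8,"dz":0,"rx":0,"ry":0,"rz":0,"claw":0.6},{"dx":-14,"dy":-10,"dz":0,"rx":0,"ry":0,"rz":0,"claw":0.6}]'

```text
time: 18.0
tool_pos: [0.5707, -0.3781, 0.227]
tool_rot: [0.001, 0.697, 0.718, -0.003]
contact_force: [0.3, -0.4, 0.1]
gripper_width: 0.402
```

```bash
python3 -c "
from h import *
im=grab_frame('top'); cv2.imwrite('pics/t7f.png',im)
cv2.imwrite('pics/t7.png',cv2.resize(im[130:270,220:430],None,fx=3.8,fy=3.8,interpolation=2))
print(monitor.state()['time'])
"
```

```text
18.05
```

View pics/t7.png

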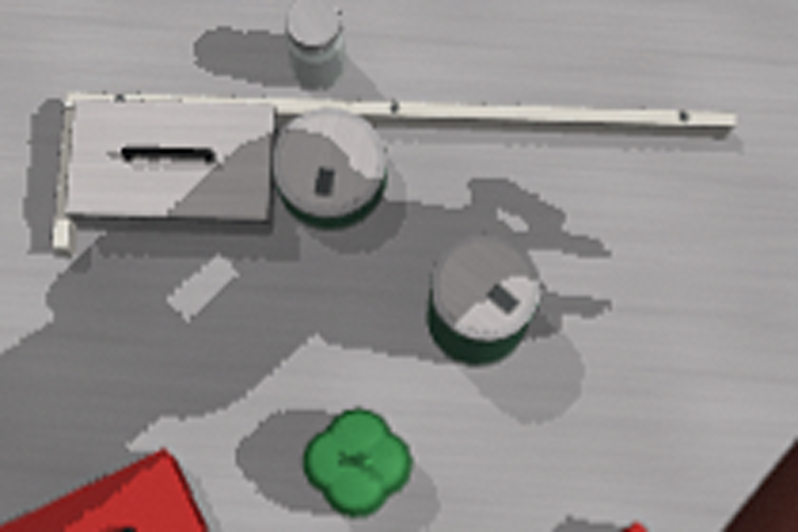

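View pics/t7f.png

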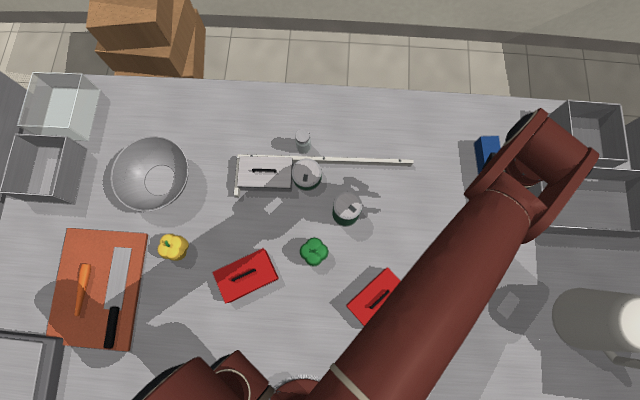

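```bash
python3 -c "
from h import *
C=np.array([w2g(ray2w('top',crop(*p),.05)) for p in((71,100),(276,107),(269,221),(66,214))])
print(C.mean(0), 'tilt',(C[0]-C[1])[0]/.15); t=w2g(ray2w('top',crop(330,164),.045)); print('tin',t,t-C.mean(0))
print(ticket.job_done())
"
```

```text
[-0.04639791 -0.07599815] tilt 0.006274267450944153
tin [-0.0442965  -0.19419112] [ 0.00210142 -0.11819296]
the job is handed in; nothing more can be done
None
```

The pan is home in the guide corner, the flat tin touches both the long strip and the pan, and the job is handed in at about 18 s of the 69 s allowed.

I pushed the pan square against the long strip with open fingers, then along into the short strip. Next I pushed the flat tin to the long strip and slid it along, past the tall tin, to the pan.

| Last check, top camera, guide frame | Measured | Needed |
|---|---|---|
| Pan x | -46.4 mm | -51 to -40 mm |
| Pan y | -76.0 mm | -81 to -70 mm |
| Pan angle to guide | about 0.006 rad | below 0.07 rad |
| Flat tin x | -44.3 mm | -48.5 to -37 mm |
| Flat tin y from pan centre | -118.2 mm | -123.5 to -112 mm |

- **Contact forces:** Each of the four pushes ended in a clear rise in contact force, about 12 to 16 N, where contact was expected.
- **Accuracy:** These readings agree with touching contact to within 1 to 2 mm, about the camera's calibration error. I picked the pixels by hand.
- **Bystanders:** In the last picture the tall tin, both peppers, the shaker and the bowl look unmoved. I judged this by eye. The arm hid the spoon and most of the foil box, so I could not confirm those two. I never brought the gripper close to either.

No check failed. The hand-in gives no verdict.

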